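# Turn over the drying gravel and restart the timer

## Robot

A 7-joint arm with a two-finger parallel gripper is mounted at the origin on the work surface. World frame = base frame: x ahead of the robot, y to its left, z up, the work surface at z = 0. Lengths are in m, angles in rad, forces in N, time in s.
With the tool pointing down it reaches from about 0.4 to 0.85 m from the base axis. Payload 4.5 kg.
Tool frame: the origin (TCP) lies on the centre line of the jaws, within the pads' length; the fingertips stand 17 mm ahead of it and the grasp point (between the pads) lies 2 mm behind it; z points along the fingers, x is the direction in which the jaws open and shut, and the axes are right-handed (so a half turn about z gives the same grasp; the last joint's range is limited). The gripper opens to 85 mm and grips with 20 to 120 N. Pads are 22 mm wide; open, the fingers measure 114 mm over their backs; the gripper's body (76 mm by 85 mm) begins 54 mm behind the grasp point. The pads swing forward as they close: fully open they stand 13 mm farther back than shut.
Start: joints at [-1.312, 0.689, -0.195, 1.565, 0.157, 0.902, -0.215], TCP at [0.139, 0.609, 0.248] pointing down, gripper open.
Joint ranges: [-3.01, 3.01], [-0.46, 2.08], [-1.47, 1.51], [0.13, 2.56], [-1, 4.14], [0.04, 2.09], [-2.66, 2.66]. Speed limits (rad/s): [2.57, 2.57, 3.14, 3.14, 3.14, 3.14, 3.14].

## Interface

Orientations are given as a unit quaternion [x, y, z, w].
In Python, from station import r gives the robot as it stands. The module is installed in compiled form; this text tells all that it offers.
- The arm moves only by the shell command python3 -m pendant 'ROWS' [FORCE]. ROWS is JSON, a list of rows, each an object of numbers: "tx", "ty", "tz": the shift along the tool's x, y, z in m; "ax", "ay", "az": the turn, a rotation vector about the tool's x, y, z in rad; "claw": the opening, from 0 (shut) to 1 (fully open). A call has 1 to 12 rows; each row shifts and turns the commanded pose from where the row before left it, along the tool's axes as they then stand; what a row does not reach is not made up. A row lasts 1/8 s, in which the tool goes at most 62.5 mm and 10.7 degrees, less where a joint would pass 70% of its speed; a pose out of reach is approached as far as the arm can. A call is refused whole if a number of a shift passes 0.0625 or a number of a turn 0.188, either way. A call with a gripper value outside its range is refused whole. The fingers move at their own pace and stop on an object; FORCE is the grip in N (left out, the last holds). Time passes only in rows, so rows that do not move let the fingers close. It gives the time, the measured TCP pose, the force and the opening at its end, in the units of the state.
- r.get_state(): the state, without advancing time (a new reading comes with each control period).
- r.camera(name): name is "scene" or "side" or "wrist"; returns the picture (420x560x3 uint8, blue, green, red); there is no depth.
- r.camera_model(name): a dict with "fov_y" (degrees; the focal length in pixels is half the picture's height over the tangent of half this angle, whatever the lens; pixels are square), "cx", "cy" (the principal point, pixels), "R" (3x3) and "t" (3): a world point X has camera coordinates R X + t; the wrist camera has in their place "tool_from_camera" (4x4, takes a point from camera to tool coordinates, whose origin is the TCP and whose axes are the tool frame's). Camera axes: x right, y down, z forward; pixel columns grow to the right and rows downward; lengths in m; the calibration is good to about 2 mm. A picture is of the moment at which its call begins: read the wrist's pose just before it. camera_model takes no time and is no camera call.
- r.close_job(): hands the job in, once; it reports no verdict.
The state is a dict: "clock": time; "joint_pos": joint angles; "qvel": joint speeds; "tau": joint torques, N m; "ee_pos": TCP position; "orientation": TCP orientation; "wrist_force": force on the tool from outside, world axes, zero at the start; "ft_torque": the same for the moment, N m; "gripper_width": finger opening in m.
Only numpy, scipy, OpenCV 4.12 (cv2) and the standard library are available. Lean on these libraries where they do the work, as an engineer would, in place of code of your own. Each camera call takes 0.05 s, during which the arm holds its last target. There are 200 camera calls.

## Task

With the spoon from the tool caddy, stir the stones in the dish round thoroughly, so that no patch of them is left lying as it was; touch them with the spoon only, and keep every stone in the dish and the dish where it stands. Then set the spoon down bowl-first in the caddy compartment it came from (not dropped), and start the next drying interval by pressing the timer's plunger fully down and letting it come back up. Leave the core ring, the sample tin and the caddy undisturbed.

Things in the scene. Friction and masses are not known exactly. Their poses are not given: they have to be found in the camera images.
- dish: round steel dish (1.5 kg, loose on the bench), 200 mm across the rim, 186 mm across the foot, 55 mm high, wall and floor 3 mm; inside radius 90 mm just above the floor, 97 mm at the rim. Origin: centre of its underside, z up. Nine reddish-brown stones lie in it in one layer: stone0 and stone1 in the middle, stone2 to stone8 in that order in a ring round them
- spoon: steel spoon with wooden grip, 222 mm long, 110 g, standing bowl-down in the caddy's front compartment, leaning 15 degrees on its front wall. Origin: tip of the bowl; z runs up the handle, y across the bowl's width, x its thickness. Bowl: round, 32 mm wide (y), 11 mm thick (x), z 0 to 32 mm; neck: 8 mm rod to z = 122 mm; wooden grip: z 122 to 222 mm, 14 mm (x) by 20 mm (y)
- spoon_grip (a point): point on the spoon's axis in the upper half of the wooden grip, 188 mm from the tip, good to grip
- spoon_tip (a point): tip of the spoon's bowl (same place as the spoon's origin)
- caddy: steel tool caddy (1 kg, loose), an open-topped box 77 mm (x) by 70 mm (y), 100 mm high, walls and floor 3 mm, parted by a wall across x into two compartments. Origin: centre of its underside, z up. The spoon stands in the front (-x) compartment; a spatula and a brush fill the rear (+x) one and stand up to 131 mm above the bench
- caddy_slot (a point): centre of the inner floor of the caddy's front compartment, which is 34 mm (x) by 64 mm (y) inside; its floor is 3 mm above the bench and the caddy's rim 97 mm above this point; axes as the caddy's
- timer: white bench interval timer, fixed, a box 100 mm (x) by 120 mm (y), its top 52 mm above the bench, dark display on its -x side, a round grey sprung plunger in the middle of the top. Origin: centre of its underside, z up
- plunger_top (a point): centre of the plunger's top face, a disc 40 mm across that stands 78 mm above the bench when up
- plunger (a joint): how far the plunger is pressed down, m: 0 up, 0.010 fully down (stop). It springs back by itself; about 2.5 N to start it and 8 N to bring it fully down
- core_ring: bystander: steel soil-core ring, 53 mm across, 51 mm high. Origin: centre of its underside
- sample_tin: bystander: round aluminium tin with lid, 65 mm across, 46 mm high. Origin: centre of its underside
- stone0: rounded irregular reddish-brown stone in the dish, about 30 mm long, 27 mm wide, 22 mm high, 26 g, starting in the middle next to stone1. Origin: its centre
- stone1: rounded irregular reddish-brown stone in the dish, about 29 mm long, 26 mm wide, 21 mm high, 26 g, starting in the middle next to stone0. Origin: its centre
- stone2: rounded irregular reddish-brown stone in the dish, about 30 mm long, 27 mm wide, 23 mm high, 26 g, starting in the ring of seven near the wall. Origin: its centre
- stone3: rounded irregular reddish-brown stone in the dish, about 31 mm long, 28 mm wide, 21 mm high, 26 g, starting in the ring of seven near the wall. Origin: its centre
- stone4: rounded irregular reddish-brown stone in the dish, about 29 mm long, 26 mm wide, 22 mm high, 26 g, starting in the ring of seven near the wall. Origin: its centre
- stone5: rounded irregular reddish-brown stone in the dish, about 31 mm long, 28 mm wide, 21 mm high, 26 g, starting in the ring of seven near the wall. Origin: its centre
- stone6: rounded irregular reddish-brown stone in the dish, about 30 mm long, 27 mm wide, 21 mm high, 26 g, starting in the ring of seven near the wall. Origin: its centre
- stone7: rounded irregular reddish-brown stone in the dish, about 31 mm long, 28 mm wide, 23 mm high, 26 g, starting in the ring of seven near the wall. Origin: its centre
- stone8: rounded irregular reddish-brown stone in the dish, about 30 mm long, 27 mm wide, 22 mm high, 26 g, starting in the ring of seven near the wall. Origin: its centre

How it is judged:
On the way, in this order (a step that is already met when the one before it is completed fails the run):
1. the spoon's bowl is down among the stones: its tip within 22 mm of the dish's underside (horizontal distance between spoon_tip and dish below 0.09 m and z of spoon_tip in the frame of dish below 0.022 m), for 0.1 s.
2. the stones are stirred: with the spoon still in the dish, of every two stones that lay side by side at least one is more than 20 mm from where it started (all of step 1 and distance of any of stone0, stone1 from where it was at the start of the episode above 0.02 m and distance of any of stone2, stone3 from where it was at the start of the episode above 0.02 m and distance of any of stone3, stone4 from where it was at the start of the episode above 0.02 m and distance of any of stone4, stone5 from where it was at the start of the episode above 0.02 m and distance of any of stone5, stone6 from where it was at the start of the episode above 0.02 m and distance of any of stone6, stone7 from where it was at the start of the episode above 0.02 m and distance of any of stone7, stone8 from where it was at the start of the episode above 0.02 m and distance of any of stone8, stone2 from where it was at the start of the episode above 0.02 m), for 0.05 s.
3. the spoon stands in the front compartment of the caddy again and the fingers have let go (x of spoon_tip in the frame of caddy_slot between -0.025 and 0.025 m and y of spoon_tip in the frame of caddy_slot between -0.035 and 0.035 m and z of spoon_tip in the frame of caddy_slot below 0.015 m and angle between spoon's own z axis and vertical below 0.7 rad and contact force between the fingers and spoon below 0.1 N), for 0.2 s.
4. the timer's plunger is pressed fully down (over 9 of its 10 mm) (value of joint plunger above 0.009 m), for 0.1 s.
At the end, for the whole second after the job is handed in: All stones in the dish, of every two that lay side by side at least one over 17 mm from its start; dish level; spoon at rest, bowl down, in the upright caddy's front compartment (tip within 15 mm of its floor, handle within 40 degrees of upright); plunger back up within 2 mm (distance of any of stone0, stone1 from where it was at the start of the episode above 0.017 m and distance of any of stone2, stone3 from where it was at the start of the episode above 0.017 m and distance of any of stone3, stone4 from where it was at the start of the episode above 0.017 m and distance of any of stone4, stone5 from where it was at the start of the episode above 0.017 m and distance of any of stone5, stone6 from where it was at the start of the episode above 0.017 m and distance of any of stone6, stone7 from where it was at the start of the episode above 0.017 m and distance of any of stone7, stone8 from where it was at the start of the episode above 0.017 m and distance of any of stone8, stone2 from where it was at the start of the episode above 0.017 m and horizontal distance between each of stone0, stone1, stone2, stone3, stone4, stone5, stone6, stone7, stone8 and dish below 0.095 m and z of each of stone0, stone1, stone2, stone3, stone4, stone5, stone6, stone7, stone8 in the frame of dish below 0.055 m and x of spoon_tip in the frame of caddy_slot between -0.025 and 0.025 m and y of spoon_tip in the frame of caddy_slot between -0.035 and 0.035 m and z of spoon_tip in the frame of caddy_slot below 0.015 m and angle between spoon's own z axis and vertical below 0.7 rad and linear speed of spoon below 0.03 m/s and value of joint plunger below 0.002 m and angle between each of dish, caddy's own z axis and vertical below 0.05 rad); the robot touches nothing.
It fails at once if the fingers touch a stone (over 0.5 N) (contact force between the fingers and stone0 above 0.5 N or contact force between the fingers and stone1 above 0.5 N or contact force between the fingers and stone2 above 0.5 N or contact force between the fingers and stone3 above 0.5 N or contact force between the fingers and stone4 above 0.5 N or contact force between the fingers and stone5 above 0.5 N or contact force between the fingers and stone6 above 0.5 N or contact force between the fingers and stone7 above 0.5 N or contact force between the fingers and stone8 above 0.5 N).
It fails at once if the dish is shifted by more than 15 mm or tipped by more than 9 degrees (distance of dish from where it was at the start of the episode above 0.015 m or angle between dish's own z axis and vertical above 0.16 rad).
It fails at once if the caddy is shifted by more than 30 mm or tipped by more than 14 degrees (distance of caddy from where it was at the start of the episode above 0.03 m or angle between caddy's own z axis and vertical above 0.25 rad).
It fails at once if the spoon is dropped: faster than 0.7 m/s with no finger on it (linear speed of spoon above 0.7 m/s and contact force between the fingers and spoon below 0.01 N).
It fails at once if the core ring or the sample tin is moved by more than 20 mm (distance of any of core_ring, sample_tin from where it was at the start of the episode above 0.02 m).
It also fails if it takes over 72 s, if anything falls off the work surface, if the arm or the gripper's body presses on something with over 40 N, if the wrist force passes 120 N, or if a joint passes its speed limit or range.

## Working session

There is one attempt and no reset: what is moved stays moved. The work goes in short steps, Python scripts to look and compute and a shell command to move; the robot and the scene stay as the last step left them, time stands still between calls to the robot, and variables do not carry over. Pictures are saved under pics/ and viewed, about 8 in all and at most 12, crops included, and the job is handed in when it is done.

```bash
mkdir -p pics
python3 - <<'E'
from station import r
import cv2,numpy as np
s=r.get_state();print({k:np.round(v,3).tolist() for k,v in s.items()})
ims=[r.camera(n) for n in("scene","side")]
for n,i in zip(("scene","side"),ims): cv2.imwrite(f"pics/{n}0.png",i)
for n in("scene","side","wrist"):print(n,{k:np.round(v,4).tolist() for k,v in r.camera_model(n).items()})
E
```

```text
{'clock': 0.0, 'joint_pos': [-1.312, 0.69, -0.195, 1.566, 0.157, 0.903, -0.215], 'qvel': [0.001, -0.0, -0.001, -0.0, 0.001, 0.001, 0.0], 'tau': [0.001, -53.962, -1.266, -15.854, 0.009, 0.01, -0.0], 'ee_pos': [0.139, 0.609, 0.247], 'orientation': [0.782, 0.623, -0.001, 0.001], 'wrist_force': [-0.303, 0.047, 0.747], 'ft_torque': [-0.006, -0.033, 0.037], 'gripper_width': 0.085}
scene {'fov_y': 47.052, 'cx': 278.1728, 'cy': 204.5805, 'R': [[-0.8277, 0.5612, 0.007], [0.3455, 0.5194, -0.7816], [-0.4423, -0.6445, -0.6237]], 't': [0.4997, -0.1081, 1.6844]}
side {'fov_y': 46.1787, 'cx': 275.1954, 'cy': 211.9665, 'R': [[-0.8853, -0.4651, 0.0052], [-0.3369, 0.6334, -0.6966], [0.3206, -0.6184, -0.7175]], 't': [0.5284, 0.282, 0.9487]}
wrist {'fov_y': 58.5086, 'cx': 285.8013, 'cy': 200.8306, 'tool_from_camera': [[1.0, -0.0, 0.0003, 0.0002], [-0.0, 0.9634, 0.268, -0.0675], [-0.0003, -0.268, 0.9634, -0.1258], [0.0, 0.0, 0.0, 1.0]]}
```

View pics/scene0.png

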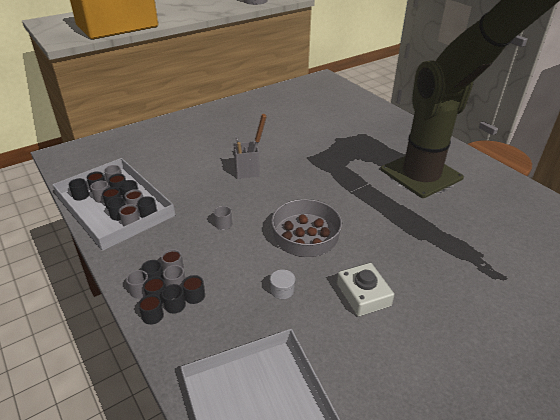

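View pics/side0.png

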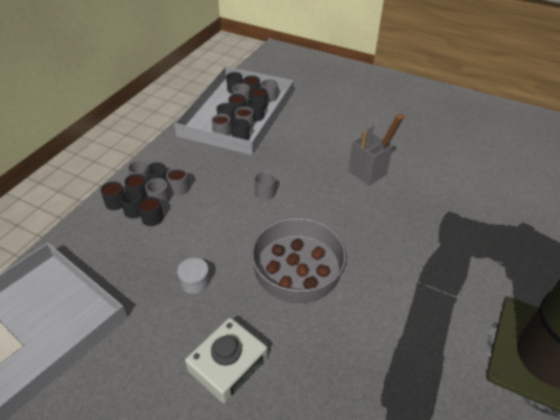

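The scene view shows the dish at (307,227), caddy at (246,160) with the spoon's grip at (261,130), timer plunger at (366,279), tin at (283,284) and ring at (223,217). In the side view the dish is at (298,260), grip at (393,128), plunger at (227,349), tin at (193,275) and ring at (265,186).

```bash
cat > h.py <<'E'
import cv2,numpy as np
from station import r
from scipy.spatial.transform import Rotation as Ro
def cam(n,s=None):
    m=r.camera_model(n);f=210/np.tan(np.radians(m["fov_y"])/2)
    if n=="wrist":
        s=s or r.get_state();T=np.array(m["tool_from_camera"]);Rt=Ro.from_quat(s["orientation"]).as_matrix()
        A=Rt@T[:3,:3];c=Rt@T[:3,3]+s["ee_pos"]
    else: A=np.array(m["R"]).T;c=-A@np.array(m["t"])
    return A,c,f,m["cx"],m["cy"]
def ray(C,p):
    A,c,f,cx,cy=C;d=A@np.array([(p[0]-cx)/f,(p[1]-cy)/f,1]);return c,d/np.linalg.norm(d)
def plane(C,p,z): c,d=ray(C,p);return c+d*(z-c[2])/d[2]
def proj(C,X):
    A,c,f,cx,cy=C;q=A.T@(np.array(X)-c);return np.array([cx+f*q[0]/q[2],cy+f*q[1]/q[2]])
def tri(C1,p1,C2,p2):
    a,d=ray(C1,p1);b,e=ray(C2,p2);t=np.linalg.lstsq(np.c_[d,-e],b-a,rcond=None)[0]
    P,Q=a+d*t[0],b+e*t[1];return (P+Q)/2,np.linalg.norm(P-Q)
def reddish(im,roi):
    x0,y0,x1,y1=roi;m=np.zeros(im.shape[:2],np.uint8);h=cv2.cvtColor(im,cv2.COLOR_BGR2HSV)
    k=((h[...,0]<15)|(h[...,0]>172))&(h[...,1]>90)&(h[...,2]>40);m[y0:y1,x0:x1]=k[y0:y1,x0:x1]*255
    return m
def tool(s,P): # world point -> tool coords
    return Ro.from_quat(s["orientation"]).inv().apply(np.array(P)-s["ee_pos"])
E
python3 - <<'E'
from h import *
I={n:cv2.imread(f"pics/{n}0.png") for n in("scene","side")};C={n:cam(n) for n in I}
ends={}
for n,roi,d,pr in(("scene",(250,105,275,152),(307,215),(335,258,395,295)),("side",(378,105,410,150),(298,250),(205,328,250,372))):
    m=reddish(I[n],roi);c=max(cv2.findContours(m,0,2)[0],key=cv2.contourArea)
    (x,y),(w,h),a=cv2.minAreaRect(c);vx,vy,x,y=cv2.fitLine(c,2,0,.01,.01).ravel()
    q=c[:,0,:]-[x,y];t=q@[vx,vy];e=[np.array([x,y])+k*np.array([vx,vy]) for k in(t.min(),t.max())];e.sort(key=lambda p:p[1])
    ends[n]=e;print(n,cv2.contourArea(c),np.round(e,1),min(w,h))
for k in(0,1):print("grip end",tri(C["scene"],ends["scene"][k],C["side"],ends["side"][k]))
for n,(x,y),nm in(("scene",(283,276),"tin"),("side",(193,268),"tin"),("scene",(222,210),"ring"),("side",(264,178),"ring")):
    print(nm,n,plane(C[n],(x,y),.046 if nm=="tin" else .051))
for n,p in(("scene",(366,276)),("side",(227,345))):print("plunger",n,plane(C[n],p,.078))
for n,p in(("scene",(307,222)),("side",(299,250))):print("dish",n,plane(C[n],p,.055))
ss=[]
for n,x0 in(("scene",(220,105,290,185)),("side",(335,95,420,190))):
    x,y,u,v=x0;ss.append(cv2.resize(I[n][y:v,x:u],(400,420),interpolation=cv2.INTER_CUBIC))
cv2.imwrite("pics/caddy.png",np.hstack(ss))
E
```

```text
scene 97.0 [[263.7 113.9]
 [256.5 141.1]] 4.648406982421875
side 168.5 [[400.3 113.6]
 [383.4 144.7]] 6.531843662261963
grip end (array([ 0.44332389, -0.32348679,  0.21931521]), np.float64(0.0024983809243390724))
grip end (array([ 0.46821197, -0.32951733,  0.11953841]), np.float64(0.0032027660624038405))
tin scene [0.70080692 0.16466243 0.046     ]
tin side [0.70513436 0.16697986 0.046     ]
ring scene [ 0.70366261 -0.15198768  0.051     ]
ring side [ 0.70611479 -0.14733328  0.051     ]
plunger scene [0.54664469 0.30359271 0.078     ]
plunger side [0.53648215 0.3006453  0.078     ]
dish scene [0.52832212 0.03639268 0.055     ]
dish side [0.52617108 0.02472572 0.055     ]
```

View pics/caddy.png

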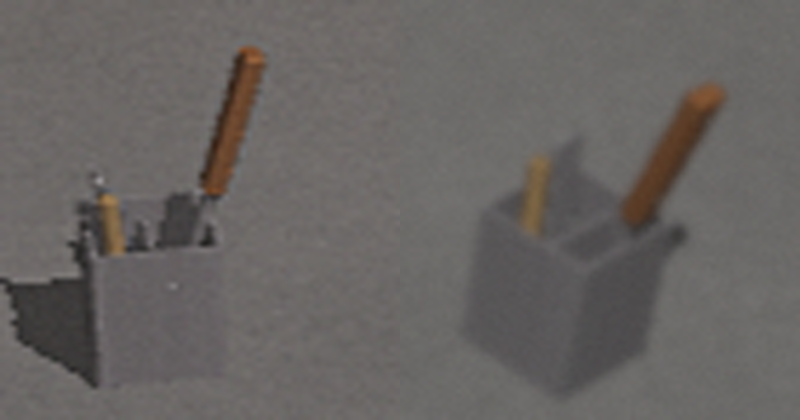

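Crop: the spoon leans in the direction of the triangulated axis (tip at about (0.497,-0.337,0.004)); spatula and brush stand behind it. Caddy yaw is about -13.6°, already matching the tool.

```bash
R='{"tx":-0.029,"ty":0.0465,"tz":-0.0066}'; python3 -m pendant '[{"tx":-0.029,"ty":0.0465,"tz":-0.0066,"claw":1},{"tx":-0.029,"ty":0.0465,"tz":-0.0066},{"tx":-0.029,"ty":0.0465,"tz":-0.0066},{"tx":-0.029,"ty":0.0465,"tz":-0.0066},{"tx":-0.029,"ty":0.0465,"tz":-0.0066},{"tx":-0.029,"ty":0.0465,"tz":-0.0066},{"tx":-0.029,"ty":0.0465,"tz":-0.0066},{"tx":-0.029,"ty":0.0465,"tz":-0.0066},{"tx":-0.0555,"ty":0.01},{"tx":-0.0555,"ty":0.01},{"tx":-0.0555,"ty":0.01},{"tx":-0.0555,"ty":0.01}]'
python3 - <<'E'
from h import *
s=r.get_state();im=r.camera("wrist");cv2.imwrite("pics/w1.png",im)
import json;json.dump({k:np.array(v).tolist() for k,v in s.items()},open("w1.json","w"));print(s["ee_pos"])
E
```

```text
[0.13923872 0.60869704 0.247546  ]schema error: expected keys tx, ty, tz, ax, ay, az, claw
```

View pics/w1.png

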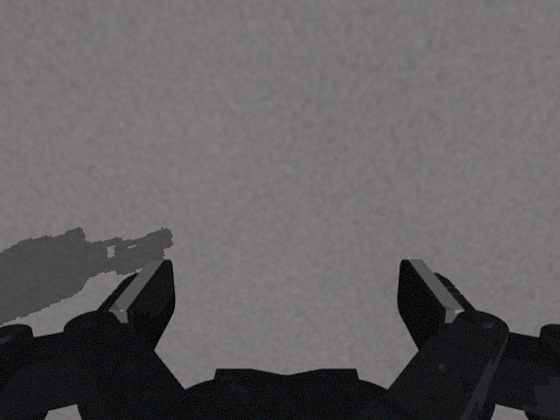

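The wrist view shows only bare bench; the call was refused because every row needs all seven keys.

```bash
python3 -m pendant '[{"tx":-0.029,"ty":0.0465,"tz":-0.0066,"ax":0,"ay":0,"az":0,"claw":1},{"tx":-0.029,"ty":0.0465,"tz":-0.0066,"ax":0,"ay":0,"az":0,"claw":1},{"tx":-0.029,"ty":0.0465,"tz":-0.0066,"ax":0,"ay":0,"az":0,"claw":1},{"tx":-0.029,"ty":0.0465,"tz":-0.0066,"ax":0,"ay":0,"az":0,"claw":1},{"tx":-0.029,"ty":0.0465,"tz":-0.0066,"ax":0,"ay":0,"az":0,"claw":1},{"tx":-0.029,"ty":0.0465,"tz":-0.0066,"ax":0,"ay":0,"az":0,"claw":1},{"tx":-0.029,"ty":0.0465,"tz":-0.0066,"ax":0,"ay":0,"az":0,"claw":1},{"tx":-0.029,"ty":0.0465,"tz":-0.0066,"ax":0,"ay":0,"az":0,"claw":1},{"tx":-0.0555,"ty":0.01,"tz":0,"ax":0,"ay":0,"az":0,"claw":1},{"tx":-0.0555,"ty":0.01,"tz":0,"ax":0,"ay":0,"az":0,"claw":1},{"tx":-0.0555,"ty":0.01,"tz":0,"ax":0,"ay":0,"az":0,"claw":1},{"tx":-0.0555,"ty":0.01,"tz":0,"ax":0,"ay":0,"az":0,"claw":1}]'
python3 - <<'E'
from h import *
s=r.get_state();im=r.camera("wrist");cv2.imwrite("pics/w2.png",im)
import json;json.dump({k:np.array(v).tolist() for k,v in s.items()},open("w2.json","w"));print(s["ee_pos"],s["orientation"])
E
```

```text
clock: 1.65
ee_pos: [0.4394, 0.073, 0.301]
orientation: [0.782, 0.623, 0.0, 0.0]
wrist_force: [0.4, -0.3, 0.7]
gripper_width: 0.0855
[0.43942458 0.07304642 0.3010422 ] [7.81911698e-01 6.23389197e-01 2.74709888e-05 6.21486783e-05]
```

View pics/w2.png

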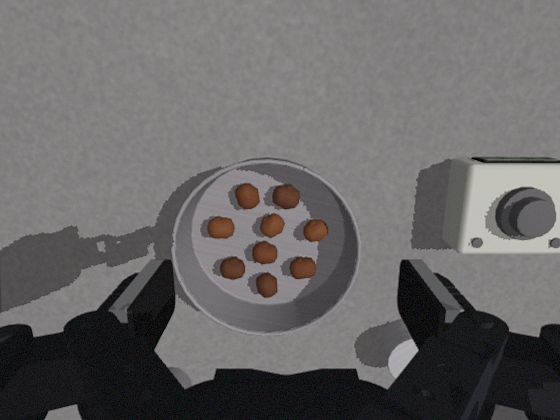

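The wrist view shows the rim spanning columns 174–359 and rows 159–334, nine stones, and the plunger top at (537,214).

Run:
```python
from h import *
import json
s=json.load(open("w2.json"));C=cam("wrist",s);im=cv2.imread("pics/w2.png")
P=[plane(C,p,.055)[:2] for p in((174,245),(359,245),(267,159),(267,334))];P=np.array(P)
print("dish",P.mean(0),(P[0]+P[1])/2,(P[2]+P[3])/2,np.linalg.norm(P[0]-P[1]),np.linalg.norm(P[2]-P[3]))
print("plunger",plane(C,(537,214),.078))
d=P.mean(0);m=reddish(im,(180,165,352,325))
S=[plane(C,cv2.minEnclosingCircle(c)[0],.014)[:2] for c in cv2.findContours(m,0,2)[0] if cv2.contourArea(c)>150]
for q in S:v=q-d;print(np.round(q,3),"r %.3f az %.0f"%(np.hypot(*v),np.degrees(np.arctan2(v[1],v[0]))))
np.save("stones0.npy",S);np.save("dish.npy",d)
```

```text
dish [0.52175027 0.03372498] [0.51757143 0.0344686 ] [0.5259291  0.03298136] 0.19688381929163823 0.2012606001207984
plunger [0.53592555 0.3026667  0.078     ]
[0.584 0.016] r 0.065 az -16
[0.571 0.064] r 0.058 az 31
[ 0.554 -0.019] r 0.061 az -59
[0.543 0.024] r 0.023 az -25
[0.529 0.089] r 0.055 az 83
[ 0.501 -0.019] r 0.057 az -112
[0.511 0.041] r 0.013 az 147
[0.481 0.064] r 0.051 az 144
[0.47  0.021] r 0.053 az -166
```

```bash
python3 -m pendant '[{"tx":-0.056,"ty":0.0095,"tz":0,"ax":0,"ay":0,"az":0,"claw":1},{"tx":-0.056,"ty":0.0095,"tz":0,"ax":0,"ay":0,"az":0,"claw":1},{"tx":-0.056,"ty":0.0095,"tz":0,"ax":0,"ay":0,"az":0,"claw":1},{"tx":-0.056,"ty":0.0095,"tz":0,"ax":0,"ay":0,"az":0,"claw":1},{"tx":-0.056,"ty":0.0095,"tz":0,"ax":0,"ay":0,"az":0,"claw":1},{"tx":-0.056,"ty":0.0095,"tz":0,"ax":-0.125,"ay":0,"az":0,"claw":1},{"tx":-0.056,"ty":0.0095,"tz":0,"ax":-0.125,"ay":0,"az":0,"claw":1}]'
python3 - <<'E'
from h import *
s=r.get_state();im=r.camera("wrist");cv2.imwrite("pics/w3.png",im);C=cam("wrist",s)
top=np.array([.4433,-.3235,.2193]);bot=np.array([.4682,-.3295,.1195]);a=(top-bot)/np.linalg.norm(top-bot)
print(s["ee_pos"],"axis",a,"in tool",Ro.from_quat(s["orientation"]).inv().apply(a))
g=top-a*.034;print("grip in tool",tool(s,g),"top px",proj(C,top),"bot",proj(C,bot))
import json;json.dump({k:np.array(v).tolist() for k,v in s.items()},open("w3.json","w"))
E
```

```text
clock: 2.58
ee_pos: [0.4174, -0.3237, 0.3023]
orientation: [0.775, 0.619, 0.079, 0.099]
wrist_force: [1.5, 0.5, -0.9]
gripper_width: 0.0852
[ 0.41743572 -0.3237283   0.30232796] axis [-0.24166729  0.05823308  0.96861026] in tool [ 0.00215412  0.00291106 -0.99999344]
grip in tool [0.00597663 0.0033877  0.12068252] top px [295.45514776 219.98792787] bot [292.19625491 181.69747077]
```

View pics/w3.png

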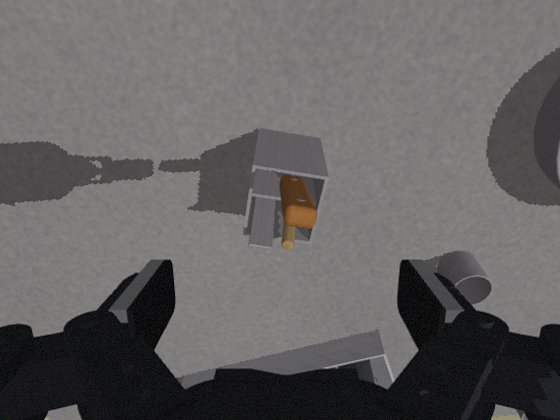

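Caddy centred near (285,190); grip's top face centred at (301,217), its lower end at (289,178). It is 6 px right of the prediction and turned by a few degrees; I refine with this.

Run:
```python
from h import *
import json
s=json.load(open("w3.json"));C=cam("wrist",s);im=cv2.imread("pics/w3.png")
Rt=Ro.from_quat(s["orientation"])
a,b=plane(C,(254,170),.1),plane(C,(327,178),.1);d=b-a;print("front rim",a,b,np.linalg.norm(d),"yaw",np.degrees(np.arctan2(-d[0],d[1])),"in tool",Rt.inv().apply(d))
q=plane(C,(311,242),.1);print("rear right",q,np.linalg.norm(q-b))
m=reddish(im,(275,160,325,228));c=max(cv2.findContours(m,0,2)[0],key=cv2.contourArea);print(cv2.boundingRect(c),cv2.contourArea(c))
# triangulate top centre: 3 views
e=tri(cam("side"),(400.3,114.5),C,(301,217));print("top side+wrist",e,"scene+wrist",tri(cam("scene"),(263.5,115),C,(301,217)))
b2=tri(cam("side"),(384.5,143.5),C,(289,180));print("bot side+wrist",b2,"scene+wrist",tri(cam("scene"),(256.8,141),C,(289,180)))
cv2.imwrite("pics/w3c.png",cv2.resize(im[120:260,230:340],(550,700)[::1],interpolation=cv2.INTER_CUBIC)[:600])
```

```text
front rim [ 0.45878772 -0.36248242  0.1       ] [ 0.48140202 -0.29954038  0.1       ] 0.06688128878788169 yaw -19.7627370144491 in tool [0.06639545 0.00780303 0.00196558]
rear right [ 0.54911246 -0.32749057  0.1       ] 0.07325241565368398
(280, 175, 37, 44) 710.0
top side+wrist (array([ 0.44170352, -0.31985038,  0.22063868]), np.float64(0.00101268056444723)) scene+wrist (array([ 0.44490114, -0.32063437,  0.21549905]), np.float64(0.001196642867987448))
bot side+wrist (array([ 0.46635828, -0.33189157,  0.11984501]), np.float64(0.0009763516200693372)) scene+wrist (array([ 0.46605843, -0.33195854,  0.11974068]), np.float64(0.00044783111218109486))
```

View pics/w3c.png

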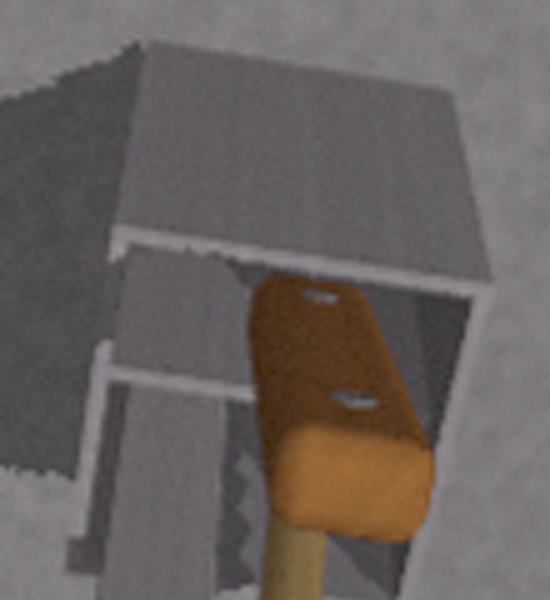

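The crop confirms the caddy rim (front edge (252,167)–(328,177)) and the grip turned equally, about -20°.

```bash
cat >> h.py <<'E'
def goal(s,g,zt,xd,off=.002):
    "tool-frame shift and turn to put TCP at g+off*zt with tool z=zt, x near xd"
    z=np.array(zt)/np.linalg.norm(zt);x=np.array(xd,float);x-=z*(x@z);x/=np.linalg.norm(x)
    G=Ro.from_matrix(np.c_[x,np.cross(z,x),z]);T=Ro.from_quat(s["orientation"])
    p=np.array(g)+off*z
    return np.round(tool(s,p),4),np.round((T.inv()*G).as_rotvec(),3),np.round(G.inv().apply(p-s["ee_pos"]),4)
E
python3 - <<'E'
from h import *
s=r.get_state();C=cam("wrist",s)
a,b=plane(C,(252.4,167),.1),plane(C,(328,177),.1);d=(b-a)/np.linalg.norm(b-a);print(a,b,np.linalg.norm(b-a),np.degrees(np.arctan2(-d[0],d[1])))
cx=np.array([d[1],-d[0],0]);print("slot centre",(a+b)/2+cx*.020)
u=np.array([-.227,.11,.968]);print(goal(s,[.4507,-.3237,.186],-u,d))
E
```

```text
[ 0.44740555 -0.3761866   0.1       ] [ 0.47340997 -0.31212619  0.1       ] 0.069137297649685 -22.093997364616634
slot centre [ 0.47893912 -0.35167894  0.1       ]
(array([0.0214, 0.0062, 0.1231]), array([ 0.002, -0.046,  0.139]), array([0.0276, 0.0031, 0.122 ]))
```

Run:
```python
from h import *
import json
s=json.load(open("w3.json"));C=cam("wrist",s)
a,b=plane(C,(252.4,167),.1),plane(C,(328,177),.1);d=(b-a)/np.linalg.norm(b-a);print(a,b,np.linalg.norm(b-a),np.degrees(np.arctan2(-d[0],d[1])))
cx=np.array([d[1],-d[0],0]);print("slot centre",(a+b)/2+cx*.020)
s=r.get_state();print(s["ee_pos"],s["orientation"],s["clock"])
u=np.array([-.227,.11,.968]);print(goal(s,[.4507,-.3237,.186],-u,d))
```

```text
[ 0.45559344 -0.36310013  0.1       ] [ 0.48059866 -0.29847854  0.1       ] 0.06929076605481219 -21.153873779755536
slot centre [ 0.48674834 -0.33800681  0.1       ]
[ 0.41023875 -0.33494255  0.30175633] [0.78106551 0.61133975 0.07569957 0.10232278] 2.625
(array([0.0214, 0.0062, 0.1231]), array([ 0.003, -0.046,  0.123]), array([0.0276, 0.0035, 0.122 ]))
```

```bash
python3 -m pendant '[{"tx":0,"ty":0,"tz":0,"ax":0.003,"ay":-0.046,"az":0.123,"claw":1},{"tx":0.0276,"ty":0.0035,"tz":0.03,"ax":0,"ay":0,"az":0,"claw":1},{"tx":0,"ty":0,"tz":0,"ax":0,"ay":0,"az":0,"claw":1}]'
python3 - <<'E'
from h import *
s=r.get_state();C=cam("wrist",s);cv2.imwrite("pics/w4.png",r.camera("wrist"))
u=np.array([-.227,.11,.968]);print(goal(s,[.4507,-.3237,.186],-u,[.361,.933,0]),s["ee_pos"])
top=np.array([.443,-.320,.219]);print(proj(C,top),proj(C,top-u*.1))
m=reddish(cv2.imread("pics/w4.png"),(200,100,400,300));c=max(cv2.findContours(m,0,2)[0],key=cv2.contourArea);print(cv2.boundingRect(c),cv2.boxPoints(cv2.minAreaRect(c)).round())
E
```

```text
clock: 3.0
ee_pos: [0.4373, -0.2971, 0.2719]
orientation: [0.813, 0.569, 0.065, 0.103]
wrist_force: [-0.3, 0.4, 0.3]
gripper_width: 0.0853
(array([-0.0194,  0.0003,  0.0908]), array([-0.01 , -0.013,  0.021]), array([-0.0182, -0.0002,  0.0911])) [ 0.43728431 -0.29705609  0.27188374]
[248.1816504 233.4159958] [258.99656711 188.90833506]
(230, 183, 44, 61) [[227. 241.]
 [238. 179.]
 [275. 185.]
 [265. 247.]]
```

View pics/w4.png

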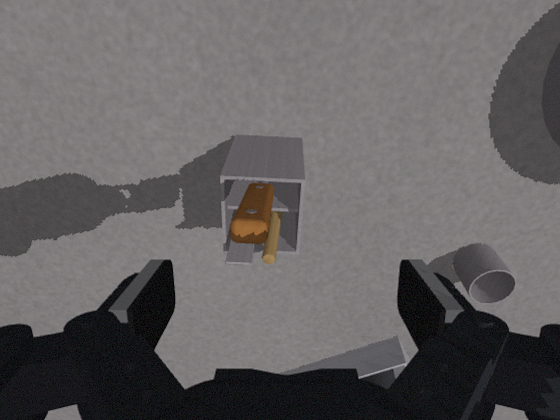

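The grip's top lies at about (248,232), on the prediction; only the arm's overshoot needs correcting. I settle and recompute.

```bash
python3 -m pendant '[{"tx":0,"ty":0,"tz":0,"ax":0,"ay":0,"az":0,"claw":1},{"tx":0,"ty":0,"tz":0,"ax":0,"ay":0,"az":0,"claw":1}]'
python3 - <<'E'
from h import *
s=r.get_state();u=np.array([-.227,.11,.968]);print(goal(s,[.4507,-.3237,.186],-u,[.361,.933,0]),s["ee_pos"])
E
```

```text
clock: 3.3
ee_pos: [0.4364, -0.3011, 0.2741]
orientation: [0.814, 0.567, 0.065, 0.106]
wrist_force: [-0.5, -0.5, -0.0]
gripper_width: 0.0853
(array([-0.0149, -0.0011,  0.0929]), array([-0.005, -0.009,  0.016]), array([-0.014 , -0.0014,  0.093 ])) [ 0.43640939 -0.30114514  0.27414432]
```

```bash
python3 -m pendant '[{"tx":-0.014,"ty":-0.001,"tz":0,"ax":-0.005,"ay":-0.009,"az":0.016,"claw":1},{"tx":0,"ty":0,"tz":0.02,"ax":0,"ay":0,"az":0,"claw":1},{"tx":0,"ty":0,"tz":0.025,"ax":0,"ay":0,"az":0,"claw":1},{"tx":0,"ty":0,"tz":0.025,"ax":0,"ay":0,"az":0,"claw":1},{"tx":0,"ty":0,"tz":0.022,"ax":0,"ay":0,"az":0,"claw":1},{"tx":0,"ty":0,"tz":0,"ax":0,"ay":0,"az":0,"claw":1},{"tx":0,"ty":0,"tz":0,"ax":0,"ay":0,"az":0,"claw":1},{"tx":0,"ty":0,"tz":0,"ax":0,"ay":0,"az":0,"claw":1}]'
python3 - <<'E'
from h import *
s=r.get_state();u=np.array([-.227,.11,.968]);print(goal(s,[.4507,-.3237,.186],-u,[.361,.933,0]),s["ee_pos"])
E
```

```text
clock: 4.3
ee_pos: [0.4518, -0.3236, 0.1856]
orientation: [0.819, 0.56, 0.064, 0.11]
wrist_force: [0.1, 0.8, -1.3]
gripper_width: 0.0849
(array([-0.0005, -0.0009,  0.0014]), array([ 0.001, -0.001,  0.001]), array([-0.0005, -0.0009,  0.0014])) [ 0.45181806 -0.32360325  0.18559671]
```

```bash
python3 -m pendant '[{"tx":0,"ty":0,"tz":0,"ax":0,"ay":0,"az":0,"claw":0},{"tx":0,"ty":0,"tz":0,"ax":0,"ay":0,"az":0,"claw":0},{"tx":0,"ty":0,"tz":0,"ax":0,"ay":0,"az":0,"claw":0},{"tx":0,"ty":0,"tz":0,"ax":0,"ay":0,"az":0,"claw":0},{"tx":0,"ty":0,"tz":0,"ax":0,"ay":0,"az":0,"claw":0},{"tx":0,"ty":0,"tz":0,"ax":0,"ay":0,"az":0,"claw":0}]' 100
python3 -m pendant '[{"tx":0,"ty":0,"tz":-0.015,"ax":0,"ay":0,"az":0,"claw":0},{"tx":0,"ty":0,"tz":-0.03,"ax":0,"ay":0,"az":0,"claw":0},{"tx":0,"ty":0,"tz":-0.03,"ax":0,"ay":0,"az":0,"claw":0},{"tx":0,"ty":0,"tz":-0.03,"ax":0,"ay":0,"az":0,"claw":0},{"tx":0,"ty":0,"tz":-0.025,"ax":0,"ay":0,"az":0,"claw":0},{"tx":0,"ty":0,"tz":0,"ax":0,"ay":0,"az":0,"claw":0},{"tx":0,"ty":0,"tz":0,"ax":0,"ay":0,"az":0,"claw":0}]'
python3 - <<'E'
from h import *
s=r.get_state();print(s["ee_pos"],s["orientation"],s["wrist_force"]);T=Ro.from_quat(s["orientation"])
print("tip",s["ee_pos"]+T.apply([0,0,.186]))
cv2.imwrite("pics/w5.png",r.camera("wrist"));cv2.imwrite("pics/s5.png",r.camera("scene"));cv2.imwrite("pics/d5.png",r.camera("side"))
print(goal(s,s["ee_pos"],[0,0,-1],[.361,.933,0],0))
a=[cv2.imread(f"pics/{n}5.png") for n in"wsd"]
cv2.imwrite("pics/m5.png",np.hstack([cv2.resize(a[0],(400,300)),cv2.resize(a[2][60:200,320:440],(400,300)) if 0 else cv2.resize(a[2][40:250,300:500],(315,300))]))
E
```

```text
clock: 5.05
ee_pos: [0.4518, -0.3229, 0.1846]
orientation: [0.819, 0.56, 0.064, 0.11]
wrist_force: [-0.7, 0.3, 2.8]
gripper_width: 0.0186
clock: 5.92
ee_pos: [0.4216, -0.3087, 0.3098]
orientation: [0.819, 0.56, 0.063, 0.109]
wrist_force: [0.1, 0.4, -1.6]
gripper_width: 0.0187
[ 0.42163962 -0.30874809  0.30983907] [0.8187615  0.56014674 0.06304805 0.10904212] [ 0.10811506  0.37425372 -1.61377649]
tip [ 0.46356435 -0.32882245  0.12974094]
(array([0., 0., 0.]), array([ 0.252,  0.019, -0.002]), array([0., 0., 0.]))
```

View pics/m5.png

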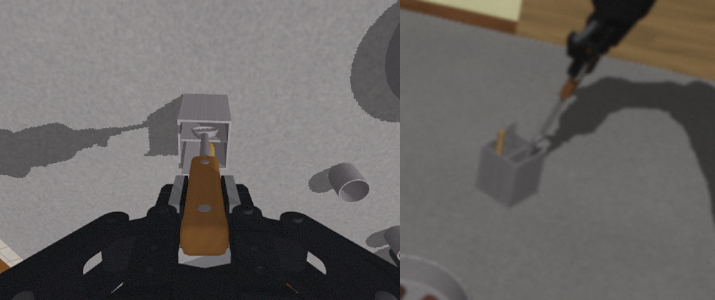

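The spoon is held in line with the fingers and out of the caddy, which stands where it stood. Now upright and over the dish.

```bash
python3 -m pendant '[{"tx":0,"ty":0,"tz":0,"ax":0.126,"ay":0.01,"az":-0.001,"claw":0},{"tx":0,"ty":0,"tz":0,"ax":0.126,"ay":0.009,"az":-0.001,"claw":0},{"tx":0.025,"ty":-0.002,"tz":0,"ax":0,"ay":0,"az":0,"claw":0},{"tx":0.04,"ty":-0.003,"tz":0,"ax":0,"ay":0,"az":0,"claw":0},{"tx":0.045,"ty":-0.003,"tz":0,"ax":0,"ay":0,"az":0,"claw":0},{"tx":0.045,"ty":-0.003,"tz":0,"ax":0,"ay":0,"az":0,"claw":0},{"tx":0.045,"ty":-0.003,"tz":0,"ax":0,"ay":0,"az":0,"claw":0},{"tx":0.045,"ty":-0.003,"tz":0,"ax":0,"ay":0,"az":0,"claw":0},{"tx":0.04,"ty":-0.003,"tz":0,"ax":0,"ay":0,"az":0,"claw":0},{"tx":0.025,"ty":-0.002,"tz":0,"ax":0,"ay":0,"az":0,"claw":0},{"tx":0.019,"ty":0,"tz":0,"ax":0,"ay":0,"az":0,"claw":0},{"tx":0,"ty":0,"tz":0,"ax":0,"ay":0,"az":0,"claw":0}]'
python3 -m pendant '[{"tx":0,"ty":0,"tz":0,"ax":0,"ay":0,"az":0,"claw":0},{"tx":0,"ty":0,"tz":0,"ax":0,"ay":0,"az":0,"claw":0}]'
cat > where.py <<'E'
from h import *
s=r.get_state();print(s["ee_pos"].round(4) if hasattr(s["ee_pos"],"round") else s["ee_pos"])
T=Ro.from_quat(s["orientation"]);X=T.apply([1,0,0]);Y=T.apply([0,1,0]);print("z",T.apply([0,0,1]).round(3),"x",X.round(3))
tip=s["ee_pos"]+T.apply([0,0,.186]);v=tip-[.526,.032,0];print("tip rel dish in tool axes",round(v@X,4),round(v@Y,4),"tip z",tip[2].round(4))
E
python3 where.py
```

```text
clock: 7.58
ee_pos: [0.5207, 0.0071, 0.3097]
orientation: [0.824, 0.567, 0.0, 0.0]
wrist_force: [0.3, -0.5, -0.8]
gripper_width: 0.0189
clock: 7.82
ee_pos: [0.52, 0.0043, 0.3101]
orientation: [0.825, 0.565, -0.0, 0.001]
wrist_force: [-0.7, -0.5, -1.2]
gripper_width: 0.0189
[0.52   0.0043 0.3101]
z [ 0.    -0.002 -1.   ] x [ 0.363  0.932 -0.001]
tip rel dish in tool axes -0.0284 0.0048 tip z 0.1241
```

```bash
python3 -m pendant '[{"tx":0.002,"ty":0,"tz":0.025,"ax":0,"ay":0,"az":0,"claw":0},{"tx":0,"ty":0,"tz":0.03,"ax":0,"ay":0,"az":0,"claw":0},{"tx":0,"ty":0,"tz":0.025,"ax":0,"ay":0,"az":0,"claw":0},{"tx":0,"ty":0,"tz":0.015,"ax":0,"ay":0,"az":0,"claw":0},{"tx":0,"ty":0,"tz":0.01,"ax":0,"ay":0,"az":0,"claw":0},{"tx":0,"ty":0,"tz":0.008,"ax":0,"ay":0,"az":0,"claw":0},{"tx":0,"ty":0,"tz":0,"ax":0,"ay":0,"az":0,"claw":0},{"tx":0,"ty":0,"tz":0,"ax":0,"ay":0,"az":0,"claw":0}]'; python3 where.py
```

```text
clock: 8.82
ee_pos: [0.5214, 0.0076, 0.1976]
orientation: [0.825, 0.566, 0.001, 0.001]
wrist_force: [0.0, -0.3, -1.3]
gripper_width: 0.019
[0.5214 0.0076 0.1976]
z [ 0.002 -0.001 -1.   ] x [ 0.36   0.933 -0.   ]
tip rel dish in tool axes -0.0244 0.0049 tip z 0.0116
```

```bash
python3 -m pendant '[{"tx":-0.007,"ty":0,"tz":0,"ax":0,"ay":0,"az":0,"claw":0},{"tx":-0.0063,"ty":0.008,"tz":0.001,"ax":0,"ay":0,"az":0,"claw":0},{"tx":0.0048,"ty":0.0121,"tz":0,"ax":0,"ay":0,"az":0,"claw":0},{"tx":0.006,"ty":0.0104,"tz":0,"ax":0,"ay":0,"az":0,"claw":0},{"tx":0.0079,"ty":0.0079,"tz":0,"ax":0,"ay":0,"az":0,"claw":0},{"tx":0.0092,"ty":0.005,"tz":0,"ax":0,"ay":0,"az":0,"claw":0},{"tx":0.0098,"ty":0.0017,"tz":0,"ax":0,"ay":0,"az":0,"claw":0},{"tx":0.0098,"ty":-0.0017,"tz":0,"ax":0,"ay":0,"az":0,"claw":0}]'; python3 where.py
python3 -m pendant '[{"tx":0.0092,"ty":-0.005,"tz":0,"ax":0,"ay":0,"az":0,"claw":0},{"tx":0.0079,"ty":-0.0079,"tz":0,"ax":0,"ay":0,"az":0,"claw":0},{"tx":0.006,"ty":-0.0104,"tz":0,"ax":0,"ay":0,"az":0,"claw":0},{"tx":0.0038,"ty":-0.0121,"tz":0,"ax":0,"ay":0,"az":0,"claw":0},{"tx":0.0013,"ty":-0.0129,"tz":0,"ax":0,"ay":0,"az":0,"claw":0}]'; python3 where.py
```

```text
clock: 9.82
ee_pos: [0.5741, 0.0249, 0.1962]
orientation: [0.825, 0.566, 0.0, 0.0]
wrist_force: [-0.0, -0.0, -0.9]
gripper_width: 0.0187
[0.5741 0.0249 0.1962]
z [ 0.001 -0.001 -1.   ] x [ 0.36   0.933 -0.   ]
tip rel dish in tool axes 0.0106 0.0477 tip z 0.0102
clock: 10.45
ee_pos: [0.5381, 0.0682, 0.1962]
orientation: [0.825, 0.566, 0.0, 0.001]
wrist_force: [-0.2, 0.3, -1.8]
gripper_width: 0.0186
[0.5381 0.0682 0.1962]
z [ 0.001 -0.001 -1.   ] x [ 0.36   0.933 -0.   ]
tip rel dish in tool axes 0.038 -0.0016 tip z 0.0102
```

```bash
python3 -m pendant '[{"tx":-0.0013,"ty":-0.0125,"tz":0,"ax":0,"ay":0,"az":0,"claw":0},{"tx":-0.0038,"ty":-0.0121,"tz":0,"ax":0,"ay":0,"az":0,"claw":0},{"tx":-0.006,"ty":-0.0104,"tz":0,"ax":0,"ay":0,"az":0,"claw":0},{"tx":-0.0079,"ty":-0.0079,"tz":0,"ax":0,"ay":0,"az":0,"claw":0},{"tx":-0.0092,"ty":-0.005,"tz":0,"ax":0,"ay":0,"az":0,"claw":0},{"tx":-0.0098,"ty":-0.0017,"tz":0,"ax":0,"ay":0,"az":0,"claw":0},{"tx":-0.0098,"ty":0.0017,"tz":0,"ax":0,"ay":0,"az":0,"claw":0},{"tx":-0.0092,"ty":0.005,"tz":0,"ax":0,"ay":0,"az":0,"claw":0},{"tx":-0.0079,"ty":0.0079,"tz":0,"ax":0,"ay":0,"az":0,"claw":0},{"tx":-0.006,"ty":0.0104,"tz":0,"ax":0,"ay":0,"az":0,"claw":0},{"tx":-0.0038,"ty":0.0121,"tz":0,"ax":0,"ay":0,"az":0,"claw":0},{"tx":-0.0013,"ty":0.0129,"tz":0,"ax":0,"ay":0,"az":0,"claw":0}]'; python3 where.py
python3 -m pendant '[{"tx":0.0013,"ty":0.0129,"tz":0,"ax":0,"ay":0,"az":0,"claw":0},{"tx":0.0038,"ty":0.0121,"tz":0,"ax":0,"ay":0,"az":0,"claw":0},{"tx":0.006,"ty":0.0104,"tz":0,"ax":0,"ay":0,"az":0,"claw":0},{"tx":0.0079,"ty":0.0079,"tz":0,"ax":0,"ay":0,"az":0,"claw":0},{"tx":0.0092,"ty":0.005,"tz":0,"ax":0,"ay":0,"az":0,"claw":0},{"tx":0.0098,"ty":0.0017,"tz":0,"ax":0,"ay":0,"az":0,"claw":0},{"tx":0.0098,"ty":-0.0017,"tz":0,"ax":0,"ay":0,"az":0,"claw":0},{"tx":0.0092,"ty":-0.005,"tz":0,"ax":0,"ay":0,"az":0,"claw":0},{"tx":0.0079,"ty":-0.0079,"tz":0,"ax":0,"ay":0,"az":0,"claw":0},{"tx":0.006,"ty":-0.0104,"tz":0,"ax":0,"ay":0,"az":0,"claw":0},{"tx":0.0038,"ty":-0.0121,"tz":0,"ax":0,"ay":0,"az":0,"claw":0},{"tx":0.0013,"ty":-0.0129,"tz":0,"ax":0,"ay":0,"az":0,"claw":0}]'; python3 where.py
python3 - <<'E'
from h import *
i,j=r.camera("scene"),r.camera("side");cv2.imwrite("pics/s6.png",i);cv2.imwrite("pics/d6.png",j)
a=cv2.imread("pics/scene0.png")
cv2.imwrite("pics/m6.png",np.hstack([cv2.resize(k[180:270,260:360],(390,360),interpolation=cv2.INTER_CUBIC) for k in(a,i)]))
E
```

```text
clock: 11.95
ee_pos: [0.513, -0.004, 0.1961]
orientation: [0.825, 0.565, 0.0, 0.001]
wrist_force: [0.4, 0.2, -0.7]
gripper_width: 0.0193
[ 0.513  -0.004   0.1961]
z [ 0.001 -0.001 -1.   ] x [ 0.361  0.933 -0.   ]
tip rel dish in tool axes -0.0384 0.0011 tip z 0.0101
clock: 13.45
ee_pos: [0.5384, 0.0679, 0.1962]
orientation: [0.825, 0.566, 0.0, 0.001]
wrist_force: [-0.5, 0.5, -2.1]
gripper_width: 0.0186
[0.5384 0.0679 0.1962]
z [ 0.001 -0.001 -1.   ] x [ 0.36   0.933 -0.001]
tip rel dish in tool axes 0.0379 -0.0012 tip z 0.0102
```

View pics/m6.png

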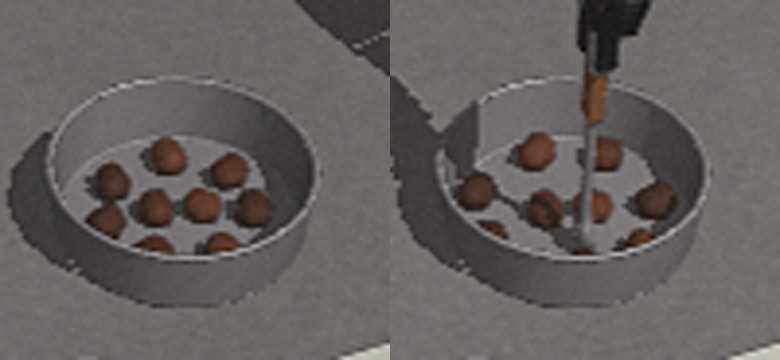

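The right half shows dish in place, ring stones displaced outward and round, the two middle ones nearly where they were (about (545,209), (594,207) in the montage). Measure the positions.

```bash
cat > st.py <<'E'
from h import *
import sys
S=np.load("stones0.npy");D=np.array([.526,.032]);X=np.array([.361,.933]);Y=np.array([.933,-.361])
f=lambda P:np.round(np.array([[(p-D)@X,(p-D)@Y] for p in P])*1000)
print("start",f(S).astype(int).tolist())
for n,q,roi in(("side","d"+sys.argv[1],(255,225,342,298)),("scene","s"+sys.argv[1],(275,205,340,250))):
    im=cv2.imread(f"pics/{q}.png");m=reddish(im,roi);out=[]
    for c in cv2.findContours(m,0,2)[0]:
        if cv2.contourArea(c)>12:out.append(plane(cam(n),cv2.minEnclosingCircle(c)[0],.014)[:2])
    o=f(out).astype(int).tolist();print(n,len(o),[v for v in o])
E
cp pics/scene0.png pics/s0.png; cp pics/side0.png pics/d0.png; python3 st.py 0; python3 st.py 6
```

```text
start [[6, 60], [46, 31], [-37, 44], [-2, 19], [54, -18], [-57, -5], [3, -17], [13, -54], [-30, -48]]
side 9 [[13, -55], [51, -18], [-30, -49], [2, -18], [45, 30], [-3, 17], [-58, -6], [6, 59], [-39, 42]]
scene 9 [[36, 30], [47, -19], [3, 59], [12, -53], [-5, 18], [2, -17], [-40, 44], [-33, -47], [-58, -6]]
start [[6, 60], [46, 31], [-37, 44], [-2, 19], [54, -18], [-57, -5], [3, -17], [13, -54], [-30, -48]]
side 9 [[49, -35], [6, -65], [64, 11], [3, -18], [-54, -43], [-2, 16], [19, 70], [-67, 9], [-48, 75]]
scene 7 [[4, -20], [-3, 20], [7, -65], [-34, 65], [-53, -43], [-70, 9], [-107, -47]]
```

Middle stones have barely moved and the ring stones only 13–27 mm. I push the two middle ones with the bowl's flat side, then sweep a wider lap.

```bash
python3 -m pendant '[{"tx":-0.002,"ty":0.012,"tz":0,"ax":0,"ay":0,"az":0,"claw":0},{"tx":-0.004,"ty":0.011,"tz":0,"ax":0,"ay":0,"az":0,"claw":0},{"tx":-0.008,"ty":0.011,"tz":0,"ax":0,"ay":0,"az":0,"claw":0},{"tx":-0.01,"ty":0.009,"tz":0,"ax":0,"ay":0,"az":0,"claw":0},{"tx":-0.014,"ty":0.001,"tz":0,"ax":0,"ay":0,"az":0,"claw":0},{"tx":0,"ty":-0.008,"tz":0,"ax":0,"ay":0,"az":0,"claw":0},{"tx":0,"ty":-0.011,"tz":0,"ax":0,"ay":0,"az":0,"claw":0},{"tx":0,"ty":-0.011,"tz":0,"ax":0,"ay":0,"az":0,"claw":0},{"tx":0,"ty":-0.01,"tz":0,"ax":0,"ay":0,"az":0,"claw":0},{"tx":0,"ty":0,"tz":0,"ax":0,"ay":0,"az":0,"claw":0}]'; python3 where.py
python3 -m pendant '[{"tx":0.002,"ty":0.012,"tz":0,"ax":0,"ay":0,"az":0,"claw":0},{"tx":0.006,"ty":0.012,"tz":0,"ax":0,"ay":0,"az":0,"claw":0},{"tx":0.01,"ty":0.01,"tz":0,"ax":0,"ay":0,"az":0,"claw":0},{"tx":0.012,"ty":0.003,"tz":0,"ax":0,"ay":0,"az":0,"claw":0},{"tx":0.01,"ty":0,"tz":0,"ax":0,"ay":0,"az":0,"claw":0}]'; python3 where.py
```

```text
clock: 14.8
ee_pos: [0.5284, 0.0314, 0.1963]
orientation: [0.824, 0.566, -0.0, 0.0]
wrist_force: [-0.3, -0.7, -1.4]
gripper_width: 0.0188
[0.5284 0.0314 0.1963]
z [-0.    -0.001 -1.   ] x [ 0.359  0.933 -0.001]
tip rel dish in tool axes 0.0002 0.0025 tip z 0.0103
clock: 15.42
ee_pos: [0.5791, 0.0553, 0.1961]
orientation: [0.825, 0.565, 0.0, 0.001]
wrist_force: [0.2, 0.4, -1.3]
gripper_width: 0.0189
[0.5791 0.0553 0.1961]
z [ 0.001 -0.    -1.   ] x [ 0.36   0.933 -0.   ]
tip rel dish in tool axes 0.0408 0.0414 tip z 0.0101
```

```bash
python3 -m pendant '[{"tx":0.0073,"ty":-0.0137,"tz":0,"ax":0,"ay":0,"az":0,"claw":0},{"tx":0.0041,"ty":-0.0154,"tz":0,"ax":0,"ay":0,"az":0,"claw":0},{"tx":0.0006,"ty":-0.0162,"tz":0,"ax":0,"ay":0,"az":0,"claw":0},{"tx":-0.0029,"ty":-0.0158,"tz":0,"ax":0,"ay":0,"az":0,"claw":0},{"tx":-0.0063,"ty":-0.0144,"tz":0,"ax":0,"ay":0,"az":0,"claw":0},{"tx":-0.0092,"ty":-0.0119,"tz":0,"ax":0,"ay":0,"az":0,"claw":0}]'; python3 where.py
python3 -m pendant '[{"tx":-0.0114,"ty":-0.0087,"tz":0,"ax":0,"ay":0,"az":0,"claw":0},{"tx":-0.013,"ty":-0.0049,"tz":0,"ax":0,"ay":0,"az":0,"claw":0},{"tx":-0.0135,"ty":-0.0007,"tz":0,"ax":0,"ay":0,"az":0,"claw":0},{"tx":-0.0133,"ty":0.0035,"tz":0,"ax":0,"ay":0,"az":0,"claw":0},{"tx":-0.012,"ty":0.0075,"tz":0,"ax":0,"ay":0,"az":0,"claw":0},{"tx":-0.01,"ty":0.0109,"tz":0,"ax":0,"ay":0,"az":0,"claw":0}]'; python3 where.py
python3 - <<'E'
from h import *
cv2.imwrite("pics/s7.png",r.camera("scene"));cv2.imwrite("pics/d7.png",r.camera("side"))
a,b=[cv2.imread(f"pics/{n}.png") for n in("side0","d7")]
P=[plane(cam("side"),p,.055) for p in((253,260),(345,260))]
print("rim diff",[np.abs(a.astype(int)-b)[295:302,270:330].mean().round(1)])
E
python3 st.py 7
```

```text
clock: 16.18
ee_pos: [0.4927, 0.0806, 0.1964]
orientation: [0.824, 0.566, -0.0, 0.001]
wrist_force: [1.2, -0.7, -1.3]
gripper_width: 0.0185
[0.4927 0.0806 0.1964]
z [ 0.    -0.001 -1.   ] x [ 0.359  0.933 -0.001]
tip rel dish in tool axes 0.0332 -0.0484 tip z 0.0104
clock: 16.92
ee_pos: [0.4756, 0.0079, 0.1961]
orientation: [0.825, 0.565, 0.0, 0.001]
wrist_force: [0.1, 0.4, -1.3]
gripper_width: 0.0187
[0.4756 0.0079 0.1961]
z [ 0.001 -0.001 -1.   ] x [ 0.361  0.933 -0.001]
tip rel dish in tool axes -0.0408 -0.038 tip z 0.0101
rim diff [np.float64(5.5)]
start [[6, 60], [46, 31], [-37, 44], [-2, 19], [54, -18], [-57, -5], [3, -17], [13, -54], [-30, -48]]
side 6 [[-12, -12], [-71, -35], [18, 70], [-67, 9], [-33, 64], [-129, 35]]
scene 6 [[36, -62], [-5, -75], [-34, 65], [-11, -13], [-68, 9], [-69, -32]]
```

```bash
python3 -m pendant '[{"tx":-0.0073,"ty":0.0137,"tz":0,"ax":0,"ay":0,"az":0,"claw":0},{"tx":-0.0041,"ty":0.0154,"tz":0,"ax":0,"ay":0,"az":0,"claw":0},{"tx":-0.0006,"ty":0.0162,"tz":0,"ax":0,"ay":0,"az":0,"claw":0},{"tx":0.0029,"ty":0.0158,"tz":0,"ax":0,"ay":0,"az":0,"claw":0},{"tx":0.0063,"ty":0.0144,"tz":0,"ax":0,"ay":0,"az":0,"claw":0},{"tx":0.0092,"ty":0.0119,"tz":0,"ax":0,"ay":0,"az":0,"claw":0}]'; python3 where.py
python3 -m pendant '[{"tx":0.0114,"ty":0.0087,"tz":0,"ax":0,"ay":0,"az":0,"claw":0},{"tx":0.013,"ty":0.0049,"tz":0,"ax":0,"ay":0,"az":0,"claw":0},{"tx":0.0135,"ty":0.0007,"tz":0,"ax":0,"ay":0,"az":0,"claw":0},{"tx":0.0133,"ty":-0.0035,"tz":0,"ax":0,"ay":0,"az":0,"claw":0},{"tx":0.012,"ty":-0.0075,"tz":0,"ax":0,"ay":0,"az":0,"claw":0},{"tx":0.01,"ty":-0.0109,"tz":0,"ax":0,"ay":0,"az":0,"claw":0}]'; python3 where.py
python3 - <<'E'
from h import *
cv2.imwrite("pics/s8.png",r.camera("scene"));cv2.imwrite("pics/d8.png",r.camera("side"))
E
python3 st.py 8
```

```text
clock: 17.77
ee_pos: [0.5606, -0.0164, 0.1962]
orientation: [0.825, 0.566, 0.001, 0.001]
wrist_force: [0.9, 0.1, -0.8]
gripper_width: 0.0181
[ 0.5606 -0.0164  0.1962]
z [ 0.002 -0.    -1.   ] x [0.36  0.933 0.   ]
tip rel dish in tool axes -0.0327 0.05 tip z 0.0102
clock: 18.52
ee_pos: [0.5803, 0.0564, 0.1968]
orientation: [0.824, 0.566, 0.003, 0.001]
wrist_force: [-0.1, -0.0, -0.8]
gripper_width: 0.0188
[0.5803 0.0564 0.1968]
z [ 0.006  0.001 -1.   ] x [0.36  0.933 0.003]
tip rel dish in tool axes 0.0429 0.043 tip z 0.0108
start [[6, 60], [46, 31], [-37, 44], [-2, 19], [54, -18], [-57, -5], [3, -17], [13, -54], [-30, -48]]
side 6 [[-9, -7], [44, 66], [-74, -31], [-18, 77], [-66, 45], [-29, 125]]
scene 6 [[37, -64], [-5, -75], [-10, -4], [-68, 44], [-74, -28], [-108, -2]]
```

```bash
cat > stw.py <<'E'
from h import *
import sys
s=r.get_state();im=r.camera("wrist");cv2.imwrite(f"pics/{sys.argv[1]}.png",im);C=cam("wrist",s)
S=np.load("stones0.npy");D=np.array([.526,.032]);X=np.array([.361,.933]);Y=np.array([.933,-.361])
m=reddish(im,(0,0,560,420))
for c in cv2.findContours(m,0,2)[0]:
    if cv2.contourArea(c)>60:
        px=cv2.minEnclosingCircle(c)[0];p=plane(C,px,.014)[:2];v=p-D;d=np.linalg.norm(S-p,axis=1)*1000
        print(np.round(px),cv2.contourArea(c),"rel",np.round([v@X*1000,v@Y*1000]),"r",round(np.hypot(*v)*1000),"nearest start",d.min().round())
E
python3 stw.py w9
```

```text
[216. 221.] 776.0 rel [-16.  78.] r 79 nearest start 29.0
[285. 276.] 6629.5 rel [ 44. 131.] r 138 nearest start 80.0
[156. 184.] 903.5 rel [-65.  45.] r 79 nearest start 27.0
[220. 123.] 1813.0 rel [-9. -6.] r 11 nearest start 16.0
[321.  96.] 1051.5 rel [ 72. -27.] r 77 nearest start 20.0
[138.  92.] 1050.5 rel [-73. -30.] r 79 nearest start 29.0
[283.  44.] 1019.0 rel [ 42. -65.] r 77 nearest start 31.0
[228.  26.] 1264.0 rel [ -0. -77.] r 77 nearest start 27.0
```

View pics/w9.png

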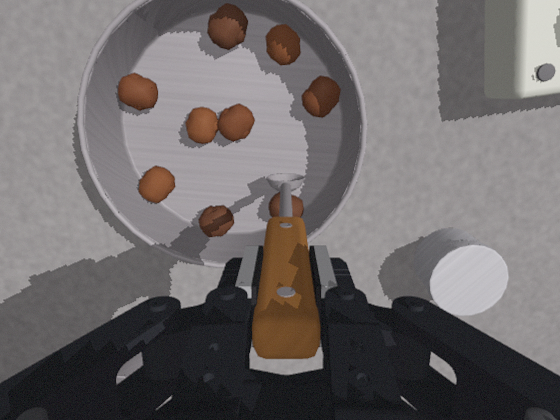

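The dish holds nine stones: two in the middle at (202,125) and (237,122), the rest along the wall, every ring stone at least 20 mm from any start position and the middle pair shifted too. Lift and return.

```bash
python3 -m pendant '[{"tx":-0.005,"ty":-0.005,"tz":-0.01,"ax":0,"ay":0,"az":0,"claw":0},{"tx":0,"ty":0,"tz":-0.03,"ax":0,"ay":0,"az":0,"claw":0},{"tx":0,"ty":0,"tz":-0.035,"ax":0,"ay":0,"az":0,"claw":0},{"tx":0,"ty":0,"tz":-0.03,"ax":0,"ay":0,"az":0,"claw":0},{"tx":0,"ty":0,"tz":-0.025,"ax":0,"ay":0,"az":0,"claw":0},{"tx":-0.025,"ty":-0.001,"tz":0,"ax":0,"ay":0,"az":0,"claw":0},{"tx":-0.045,"ty":-0.001,"tz":0,"ax":0,"ay":0,"az":0,"claw":0},{"tx":-0.05,"ty":-0.001,"tz":0,"ax":0,"ay":0,"az":0,"claw":0},{"tx":-0.05,"ty":-0.001,"tz":0,"ax":0,"ay":0,"az":0,"claw":0},{"tx":-0.05,"ty":-0.001,"tz":0,"ax":0,"ay":0,"az":0,"claw":0},{"tx":-0.05,"ty":-0.002,"tz":0,"ax":0,"ay":0,"az":0,"claw":0},{"tx":-0.05,"ty":-0.002,"tz":0,"ax":0,"ay":0,"az":0,"claw":0}]'
python3 -m pendant '[{"tx":-0.04,"ty":-0.002,"tz":0,"ax":0,"ay":0,"az":0,"claw":0},{"tx":-0.025,"ty":-0.002,"tz":0,"ax":0,"ay":0,"az":0,"claw":0},{"tx":-0.01,"ty":0,"tz":0,"ax":0,"ay":0,"az":0,"claw":0},{"tx":0,"ty":0,"tz":0,"ax":0,"ay":0,"az":0,"claw":0},{"tx":0,"ty":0,"tz":0,"ax":0,"ay":0,"az":0,"claw":0},{"tx":0,"ty":0,"tz":0,"ax":0,"ay":0,"az":0,"claw":0}]'
python3 - <<'E'
from h import *
s=r.get_state();z=Ro.from_quat([.819,.56,.064,.11]);zt=z.apply([0,0,1]);g=np.array([.4518,-.3229,.186])-zt*.13
print(goal(s,g,zt,z.apply([1,0,0]),0),g,s["ee_pos"])
# has the caddy shifted? compare scene views
a=cv2.imread("pics/scene0.png").astype(int);b=r.camera("scene").astype(int);cv2.imwrite("pics/s10.png",b);print("caddy diff",np.abs(a-b)[165:180,230:262].mean())
E
```

```text
clock: 20.18
ee_pos: [0.4469, -0.246, 0.3273]
orientation: [0.825, 0.565, 0.0, 0.002]
wrist_force: [0.1, -0.2, -1.8]
gripper_width: 0.0188
clock: 20.92
ee_pos: [0.418, -0.3109, 0.3264]
orientation: [0.824, 0.566, 0.0, 0.001]
wrist_force: [1.0, 0.9, -0.7]
gripper_width: 0.0184
(array([0.0034, 0.0031, 0.0146]), array([-0.253, -0.019,  0.005]), array([ 0.0037, -0.0007,  0.0149])) [ 0.42217234 -0.30880285  0.31179138] [ 0.41803817 -0.31085106  0.32640486]
caddy diff 2.097916666666667[ WARN:0@1.366] global loadsave.cpp:1063 imwrite_ Unsupported depth image for selected encoder is fallbacked to CV_8U.
```

```bash
python3 -m pendant '[{"tx":0.003,"ty":0,"tz":0,"ax":-0.127,"ay":-0.01,"az":0.002,"claw":0},{"tx":0,"ty":0,"tz":0,"ax":-0.126,"ay":-0.009,"az":0.002,"claw":0},{"tx":0,"ty":0,"tz":0,"ax":0,"ay":0,"az":0,"claw":0},{"tx":0,"ty":0,"tz":0,"ax":0,"ay":0,"az":0,"claw":0},{"tx":0,"ty":0,"tz":0,"ax":0,"ay":0,"az":0,"claw":0}]'
python3 - <<'E'
from h import *
s=r.get_state();z=Ro.from_quat([.819,.56,.064,.11]);zt=z.apply([0,0,1]);g=np.array([.4518,-.3229,.186])
print(goal(s,g,zt,z.apply([1,0,0]),0))
E
```

```text
clock: 21.6
ee_pos: [0.4198, -0.3096, 0.3266]
orientation: [0.819, 0.56, 0.064, 0.11]
wrist_force: [1.1, 0.3, -1.4]
gripper_width: 0.0185
(array([ 0.0019, -0.002 ,  0.1448]), array([ 0.   ,  0.   , -0.001]), array([ 0.0019, -0.0019,  0.1448]))
```

```bash
python3 -m pendant '[{"tx":0.002,"ty":-0.001,"tz":0.015,"ax":0,"ay":0,"az":0,"claw":0},{"tx":0,"ty":0,"tz":0.025,"ax":0,"ay":0,"az":0,"claw":0},{"tx":0,"ty":0,"tz":0.025,"ax":0,"ay":0,"az":0,"claw":0},{"tx":0,"ty":0,"tz":0.025,"ax":0,"ay":0,"az":0,"claw":0},{"tx":0,"ty":0,"tz":0.02,"ax":0,"ay":0,"az":0,"claw":0},{"tx":0,"ty":0,"tz":0.015,"ax":0,"ay":0,"az":0,"claw":0},{"tx":0,"ty":0,"tz":0.008,"ax":0,"ay":0,"az":0,"claw":0},{"tx":0,"ty":0,"tz":0.006,"ax":0,"ay":0,"az":0,"claw":0},{"tx":0,"ty":0,"tz":0.003,"ax":0,"ay":0,"az":0,"claw":0},{"tx":0,"ty":0,"tz":0,"ax":0,"ay":0,"az":0,"claw":0},{"tx":0,"ty":0,"tz":0,"ax":0,"ay":0,"az":0,"claw":0}]'
python3 - <<'E'
from h import *
s=r.get_state();z=Ro.from_quat([.819,.56,.064,.11]);zt=z.apply([0,0,1]);g=np.array([.4518,-.3229,.186])
print(goal(s,g,zt,z.apply([1,0,0]),0),s["wrist_force"])
E
```

```text
clock: 22.98
ee_pos: [0.4511, -0.3227, 0.1892]
orientation: [0.819, 0.559, 0.064, 0.111]
wrist_force: [3.6, -3.0, -0.9]
gripper_width: 0.0183
(array([ 0.0002, -0.0001,  0.0032]), array([ 0.001,  0.001, -0.001]), array([ 0.0002, -0.0001,  0.0032])) [ 3.63708176 -3.02525063 -0.93590667]
```

```bash
python3 -m pendant '[{"tx":0,"ty":0.0015,"tz":0.003,"ax":0,"ay":0,"az":0,"claw":0},{"tx":0,"ty":0,"tz":0,"ax":0,"ay":0,"az":0,"claw":0},{"tx":0,"ty":0,"tz":0,"ax":0,"ay":0,"az":0,"claw":0.3},{"tx":0,"ty":0,"tz":0,"ax":0,"ay":0,"az":0,"claw":0.5},{"tx":0,"ty":0,"tz":0,"ax":0,"ay":0,"az":0,"claw":0.9},{"tx":0,"ty":0,"tz":0,"ax":0,"ay":0,"az":0,"claw":1},{"tx":0,"ty":0,"tz":0,"ax":0,"ay":0,"az":0,"claw":1},{"tx":0,"ty":0,"tz":0,"ax":0,"ay":0,"az":0,"claw":1}]' 30
python3 - <<'E'
from h import *
i,j=r.camera("scene"),r.camera("side");a,b=cv2.imread("pics/scene0.png"),cv2.imread("pics/side0.png")
cs,cd=cam("scene"),cam("side")
for n,k in(("now",i),("start",a)):
    print(n,"caddy diff",np.abs(a.astype(int)-k)[165:180,230:262].mean())
m=reddish(j,(370,100,410,150));print(cv2.boundingRect(m),cv2.boundingRect(reddish(b,(370,100,410,150))))
E
```

```text
clock: 23.98
ee_pos: [0.4525, -0.3233, 0.1861]
orientation: [0.819, 0.559, 0.064, 0.11]
wrist_force: [-0.3, 0.2, 0.1]
gripper_width: 0.0857
now caddy diff 1.9666666666666666
start caddy diff 0.0
(382, 117, 21, 29) (382, 114, 22, 32)
```

```bash
python3 -m pendant '[{"tx":0,"ty":0,"tz":-0.02,"ax":0,"ay":0,"az":0,"claw":1},{"tx":0,"ty":0,"tz":-0.035,"ax":0,"ay":0,"az":0,"claw":1},{"tx":0,"ty":0,"tz":-0.035,"ax":0,"ay":0,"az":0,"claw":1},{"tx":0,"ty":0,"tz":-0.03,"ax":0,"ay":0,"az":0,"claw":1},{"tx":0,"ty":0,"tz":0,"ax":0.126,"ay":0.01,"az":-0.001,"claw":1},{"tx":0,"ty":0,"tz":0,"ax":0.126,"ay":0.009,"az":-0.001,"claw":1},{"tx":0.03,"ty":-0.005,"tz":0,"ax":0,"ay":0,"az":0,"claw":0},{"tx":0.05,"ty":-0.01,"tz":0,"ax":0,"ay":0,"az":0,"claw":0},{"tx":0.056,"ty":-0.01,"tz":0,"ax":0,"ay":0,"az":0,"claw":0},{"tx":0.056,"ty":-0.01,"tz":0,"ax":0,"ay":0,"az":0,"claw":0},{"tx":0.056,"ty":-0.01,"tz":0,"ax":0,"ay":0,"az":0,"claw":0},{"tx":0.056,"ty":-0.01,"tz":0,"ax":0,"ay":0,"az":0,"claw":0}]'
python3 -m pendant '[{"tx":0.056,"ty":-0.01,"tz":0,"ax":0,"ay":0,"az":0,"claw":0},{"tx":0.056,"ty":-0.01,"tz":0,"ax":0,"ay":0,"az":0,"claw":0},{"tx":0.056,"ty":-0.01,"tz":0,"ax":0,"ay":0,"az":0,"claw":0},{"tx":0.056,"ty":-0.01,"tz":0,"ax":0,"ay":0,"az":0,"claw":0},{"tx":0.05,"ty":-0.01,"tz":0,"ax":0,"ay":0,"az":0,"claw":0},{"tx":0.025,"ty":-0.005,"tz":0,"ax":0,"ay":0,"az":0,"claw":0},{"tx":0.01,"ty":0,"tz":0,"ax":0,"ay":0,"az":0,"claw":0},{"tx":0,"ty":0,"tz":0,"ax":0,"ay":0,"az":0,"claw":0},{"tx":0,"ty":0,"tz":0,"ax":0,"ay":0,"az":0,"claw":0}]'
python3 - <<'E'
from h import *
s=r.get_state();print(tool(s,[.537,.302,.095]))
i=r.camera("scene");j=r.camera("side");w=r.camera("wrist");C=cam("wrist",s);cv2.imwrite("pics/w11.png",w);print("plunger px pred",proj(C,[.537,.302,.078]))
cv2.imwrite("pics/m11.png",np.hstack([cv2.resize(w,(400,300)),cv2.resize(j[90:310,230:420],(260,300)),cv2.resize(i[100:190,215:285],(140,300)[::1])]))
e=[]
for n,k,roi in(("scene",i,(245,105,275,152)),("side",j,(375,105,410,150))):
    c=max(cv2.findContours(reddish(k,roi),0,2)[0],key=cv2.contourArea);vx,vy,x,y=cv2.fitLine(c,2,0,.01,.01).ravel();t=(c[:,0,:]-[x,y])@[vx,vy]
    e.append(sorted([np.array([x+q*vx,y+q*vy]) for q in(t.min(),t.max())],key=lambda p:p[1]))
for k in(0,1):print("grip end",tri(cam("scene"),e[0][k],cam("side"),e[1][k]))
E
```

```text
clock: 25.58
ee_pos: [0.4842, -0.0052, 0.3022]
orientation: [0.825, 0.565, 0.001, 0.001]
wrist_force: [1.4, -0.3, 0.5]
gripper_width: -0.0
clock: 26.7
ee_pos: [0.545, 0.2989, 0.3019]
orientation: [0.826, 0.564, 0.0, 0.002]
wrist_force: [0.3, 0.1, 0.1]
gripper_width: 0.0
[ 0.00033162 -0.00913315  0.20685995]
plunger px pred [285.77954985 160.95541918]
grip end (array([ 0.44447676, -0.320455  ,  0.21957506]), np.float64(7.135465099051309e-05))
grip end (array([ 0.4684795 , -0.33226232,  0.11871171]), np.float64(0.003293784850013756))
```

View pics/m11.png

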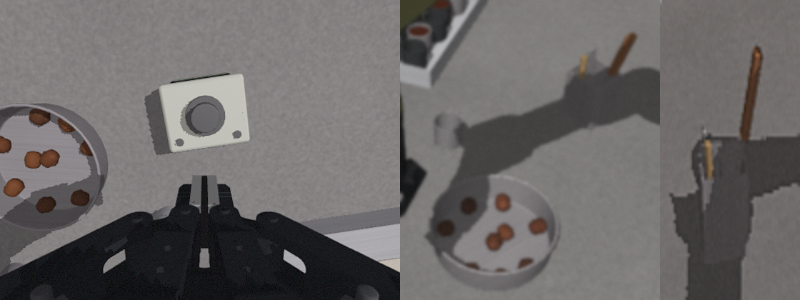

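The spoon leans in the caddy as at the start, the dish keeps its stones, and the plunger appears at (204,118) in the montage, within 4 mm of the prediction.

```bash
python3 -m pendant '[{"tx":0,"ty":-0.007,"tz":0.03,"ax":0,"ay":0,"az":0,"claw":0},{"tx":0,"ty":0,"tz":0.045,"ax":0,"ay":0,"az":0,"claw":0},{"tx":0,"ty":0,"tz":0.045,"ax":0,"ay":0,"az":0,"claw":0},{"tx":0,"ty":0,"tz":0.035,"ax":0,"ay":0,"az":0,"claw":0},{"tx":0,"ty":0,"tz":0.025,"ax":0,"ay":0,"az":0,"claw":0},{"tx":0,"ty":0,"tz":0.015,"ax":0,"ay":0,"az":0,"claw":0},{"tx":0,"ty":0,"tz":0,"ax":0,"ay":0,"az":0,"claw":0},{"tx":0,"ty":0,"tz":0,"ax":0,"ay":0,"az":0,"claw":0}]'
python3 -m pendant '[{"tx":0,"ty":0,"tz":0.005,"ax":0,"ay":0,"az":0,"claw":0},{"tx":0,"ty":0,"tz":0.005,"ax":0,"ay":0,"az":0,"claw":0},{"tx":0,"ty":0,"tz":0.005,"ax":0,"ay":0,"az":0,"claw":0},{"tx":0,"ty":0,"tz":0.005,"ax":0,"ay":0,"az":0,"claw":0},{"tx":0,"ty":0,"tz":0,"ax":0,"ay":0,"az":0,"claw":0},{"tx":0,"ty":0,"tz":0,"ax":0,"ay":0,"az":0,"claw":0}]'
```

```text
clock: 27.85
ee_pos: [0.5393, 0.3037, 0.108]
orientation: [0.825, 0.565, 0.002, 0.001]
wrist_force: [0.9, 0.8, 0.3]
gripper_width: -0.0
clock: 28.6
ee_pos: [0.5387, 0.3035, 0.0873]
orientation: [0.825, 0.565, 0.001, 0.001]
wrist_force: [-1.0, 0.7, 6.6]
gripper_width: -0.0003
```

Pressed about 8 mm (6.6 N); a little more.

```bash
python3 -m pendant '[{"tx":0,"ty":0,"tz":0.003,"ax":0,"ay":0,"az":0,"claw":0},{"tx":0,"ty":0,"tz":0.002,"ax":0,"ay":0,"az":0,"claw":0},{"tx":0,"ty":0,"tz":0,"ax":0,"ay":0,"az":0,"claw":0},{"tx":0,"ty":0,"tz":0,"ax":0,"ay":0,"az":0,"claw":0}]'
```

```text
clock: 29.1
ee_pos: [0.5388, 0.3035, 0.0849]
orientation: [0.825, 0.565, 0.001, 0.001]
wrist_force: [-6.2, -2.9, 25.2]
gripper_width: -0.0001
```

25 N: on its stop. Raise and check.

```bash
python3 -m pendant '[{"tx":0,"ty":0,"tz":-0.01,"ax":0,"ay":0,"az":0,"claw":0},{"tx":0,"ty":0,"tz":-0.03,"ax":0,"ay":0,"az":0,"claw":0},{"tx":0,"ty":0,"tz":-0.05,"ax":0,"ay":0,"az":0,"claw":0},{"tx":0,"ty":0,"tz":-0.05,"ax":0,"ay":0,"az":0,"claw":0},{"tx":0,"ty":0,"tz":-0.05,"ax":0,"ay":0,"az":0,"claw":0},{"tx":0,"ty":0,"tz":-0.02,"ax":0,"ay":0,"az":0,"claw":0},{"tx":0,"ty":0,"tz":0,"ax":0,"ay":0,"az":0,"claw":0},{"tx":0,"ty":0,"tz":0,"ax":0,"ay":0,"az":0,"claw":0},{"tx":0,"ty":0,"tz":0,"ax":0,"ay":0,"az":0,"claw":0}]'
python3 - <<'E'
from h import *
cv2.imwrite("pics/s12.png",r.camera("scene"));cv2.imwrite("pics/d12.png",r.camera("side"))
w=r.camera("wrist");cv2.imwrite("pics/w12.png",w)
cv2.imwrite("pics/m12.png",np.hstack([cv2.resize(w,(400,300)),cv2.resize(cv2.imread("pics/d12.png"),(400,300))]))
E
python3 st.py 12
```

```text
clock: 30.22
ee_pos: [0.5375, 0.303, 0.2901]
orientation: [0.825, 0.565, -0.001, 0.001]
wrist_force: [-0.5, 0.1, 0.4]
gripper_width: 0.0002
start [[6, 60], [46, 31], [-37, 44], [-2, 19], [54, -18], [-57, -5], [3, -17], [13, -54], [-30, -48]]
side 5 [[-10, -8], [43, 65], [-74, -31], [-17, 76], [-66, 45]]
scene 5 [[36, -62], [-5, -75], [-10, -4], [-66, 45], [-74, -28]]
```

```bash
python3 -c "
from station import r
r.close_job()"
```

```text
the job is handed in; nothing more can be done
```

I did every step of the job and handed it in at about 30 s on the clock. I have no verdict back.

- **Stirring:** two small laps, a push through the middle and one wider lap. In the last full wrist view all nine stones were in the dish. Each of the seven near the wall was at least 20 mm from every starting place, though one read exactly 20 mm and my positions are good to a few mm. I could not tell which of the two middle stones was which, but at least one of them had moved about 28 mm. The first two laps had hardly shifted the middle pair, which is why I added the push.
- **Spoon:** lowered at its original lean and released about on the caddy floor, after a light touch on the front wall. Afterwards its grip measured within about 3 mm of where it started. The caddy did not look shifted in the scene view after release.
- **Timer:** the plunger was pressed to its stop, about 10 mm down with 25 N on the wrist, and the arm then rose clear.

**Not confirmed by eye:**
- My last picture was refused because I had used all 12, so the plunger coming back up rests only on its spring.
- The final stone count from the fixed cameras was partial, at five blobs per view, with the middle pair showing as one. The other stones were hidden by the dish wall or merged with a neighbour. The blobs it did find matched the earlier positions.
- I did not measure the dish, the core ring or the tin again at the end. The tool stayed clear of the ring and the tin. In the pictures after stirring the dish looked in place.

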